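# Stand the fallen lamp base up and push it onto the pad

## Task

A lamp base has fallen on its side on the repair bench: push against its foot to tip it back up so that it stands on its foot, and only then push it, still upright, across the bench until the whole foot is on the round cork pad, and leave it there for wiring. Do it by pushing only: never lift the lamp off the bench, and leave the other things on the bench where they are.

Things in the scene. Friction and masses are not known exactly. Their poses are not given: they have to be found in the camera images.
- lamp: Brass lamp base fallen on its side, loose, 0.5 to 0.8 kg: eight-sided flat foot 120 mm across flats, 22 thick; round stem 18 thick from its centre up to 100; black lampholder 28 thick on top, to 145. Origin: centre of the foot's underside, z up the stem. Centre of mass about 15 mm above the underside. Pushed low at the foot it slides without tipping. Friction with the bench 0.5 to 0.7.
- lamp_top (a point): Middle of the lampholder's end, 145 mm up the stem from the lamp's origin. At the start it points away from the robot, up to 57 degrees to either side, and the lamp lies on one flat of the foot and this end: the stem slopes 20 degrees down to it, the origin is 64 mm above the bench.
- lamp_rim (a point): Uppermost edge of the foot's stem side at the start: middle of a flat, 60 mm from the axis, 22 mm above the underside, 112 mm above the bench. Pushing the stem side of the foot just below it, level, along the stem from lampholder to foot, turns the lamp over the flat it lies on; after some 70 mm it drops onto its foot, the foot's centre about 60 mm on from where it was.
- pad: Round cork pad let in flush with the bench top, 220 mm across, nothing to climb. Origin at its centre, at bench height. It lies on the other side (left or right) of the bench from the lamp, 0.3 m or more away; the way between them is clear.
- jar: Bystander, loose, not to be disturbed: small glass jar with a flat brass lid, 50 mm across, 70 high. Origin at the centre of its underside.
- candlestick: Bystander, loose, not to be disturbed: brass candlestick standing upright, foot 60 mm across, 115 high. Origin at the centre of its underside.
- cup: Bystander, loose, not to be disturbed: white ceramic mug, 76 mm across, 80 high. Origin at the centre of its underside.
- bowl: Bystander, loose, not to be disturbed: copper bowl, 110 mm across, 50 high. Origin at the centre of its underside.
- screwdriver: Bystander, loose, not to be disturbed: screwdriver lying down. Origin at the centre of its underside.
- wrench: Bystander, loose, not to be disturbed: steel wrench lying down. Origin at the centre of its underside.
- carton: Bystander, loose, not to be disturbed: small cardboard carton, 60 x 90 x 50 mm. Origin at the centre of its underside.
Mind the look-alikes: they are no part of the job. Leave any white look-alike of the lamp alone.

How it is judged:
On the way, in this order (a step that is already met when the one before it is completed fails the run):
1. the lamp base stands on its foot, off the pad (angle between lamp's own z axis and vertical below 0.08 rad and height (world z) of lamp below 0.008 m and horizontal distance between lamp and pad above 0.1 m), for 0.3 s.
2. the standing lamp base is pushed onto the pad (angle between lamp's own z axis and vertical below 0.08 rad and height (world z) of lamp below 0.008 m and horizontal distance between lamp and pad below 0.05 m), for 0.2 s.
At the end, for the whole second after the job is handed in: The lamp base stands upright on its foot (stem within 0.08 rad of vertical, underside on the bench), at rest, with its foot on the pad (foot centre within 50 mm of the pad's centre) (all of step 2 and linear speed of lamp below 0.02 m/s and angular speed of lamp below 0.1 rad/s); the robot touches nothing.
It fails at once if the lamp base is lifted off the bench (height (world z) of lamp above 0.085 m or (angle between lamp's own z axis and vertical below 0.3 rad and height (world z) of lamp above 0.035 m)).
It fails at once if the lamp base is off its foot (leaning over 0.5 rad) within 260 mm of the pad (angle between lamp's own z axis and vertical above 0.5 rad and horizontal distance between lamp and pad below 0.26 m).
It fails at once if another thing on the bench is moved by more than 20 mm (distance of any of jar, candlestick, cup, bowl, screwdriver, wrench, carton from where it was at the start of the episode above 0.02 m).
It also fails if it takes over 72 s, if anything falls off the work surface, if the arm or the gripper's body presses on something with over 40 N, if the wrist force passes 120 N, or if a joint passes its speed limit or range.

## Robot

A 6-joint arm with a two-finger parallel gripper is mounted at the origin on the work surface. World frame = base frame: x ahead of the robot, y to its left, z up, the work surface at z = 0. Lengths are in m, angles in rad, forces in N, time in s.
With the tool pointing down it reaches from about 0.325 to 0.85 m from the base axis. Payload 4.4 kg.
Tool frame: the origin (TCP) lies at the very end of the fingers, on their centre line; the grasp point (between the pads) lies 19 mm behind it; z points along the fingers, y is the line along which they close (so a half turn about z gives the same grasp; the last joint's range is limited). The gripper opens to 94 mm and grips with 3 to 60 N. Pads are 16 mm wide; open, the fingers measure 119 mm over their backs; the gripper's body (75 mm by 177 mm) begins 78 mm behind the grasp point.
Start: joints at [-1.476, 0.207, 1.542, -0, 1.393, -0.15], TCP at [0.139, -0.558, 0.205] pointing down, gripper open.
Joint ranges: [-2.73, 2.73], [-0.86, 2.22], [0.23, 2.46], [-1.11, 4.25], [0.08, 2.63], [-2.82, 2.82]. Speed limits (rad/s): [2.79, 2.79, 3.14, 3.14, 3.14, 3.14].

## Interface

Orientations are given as a rotation vector (axis times angle).
In Python, from station import sensors, eyes, arm gives the robot as it stands. The module is installed in compiled form; this text tells all that it offers.
- The arm moves only by the tool carry_out, never from a script. Its argument "motion" is a list of rows, each an object of numbers: "dx", "dy", "dz": the shift along the tool's x, y, z in units of 40 mm (1.0 is 40 mm); "wx", "wy", "wz": the turn, a rotation vector about the tool's x, y, z in units of 5 degrees (1.0 is 5 degrees); "fingers": the finger opening in mm, from 0 to 94. In form: [{"dx": .., "dy": .., "dz": .., "wx": .., "wy": .., "wz": .., "fingers": ..}, ...]. A call has 1 to 20 rows; each row is the pose to reach, as a shift and turn from the pose commanded when the call began, along the tool's axes at that moment; what a row does not reach only later rows make up. A row lasts 1/12 s, in which the tool goes at most 41.7 mm and 7.16 degrees, less where a joint would pass 70% of its speed; a pose out of reach is approached as far as the arm can. A call with a gripper value outside its range is refused whole. The fingers move at their own pace and stop on an object; "newtons" is the grip in N (left out, the last holds). Time passes only in rows, so rows that repeat a pose let the fingers close. It gives the time, the measured TCP pose, the force, the opening and the grip force at its end, in the units of the state.
- sensors.state(): the state, without advancing time (a new reading comes with each control period).
- eyes.grab_frame(name): name is "scene" or "side" or "wrist"; returns a dict with "image" (400x640x3 uint8, red, green, blue), "range_z" (400x640 float32, m along the optical axis (not along the pixel's ray), 0 where there is no reading), "intrinsics" (3x3 intrinsics, pixels), "rvec" (rotation vector, rad) and "tvec" (3), from world to camera coordinates, as OpenCV has them; the wrist camera has in their place "T_tool_cam" (4x4, takes a point from camera to tool coordinates, whose origin is the TCP and whose axes are the flange's). Camera axes: x right, y down, z forward; pixel columns grow to the right and rows downward; lengths in m; the calibration is good to about 2 mm. A picture is of the moment at which its call begins: read the wrist's pose just before it.
- arm.hand_in(): hands the job in; it is judged then, once.
The state is a dict: "time_s": time; "joints": joint angles; "dq": joint speeds; "joint_torque": joint torques, N m; "eef_pos": TCP position; "tcp_rot": TCP orientation; "wrist_force": force on the tool from outside, world axes, zero at the start; "moment": the same for the moment, N m; "finger_gap": finger opening in m; "grip_force": force on a finger pad.
Only numpy, scipy, OpenCV 4.12 (cv2) and the standard library are available. Lean on these libraries where they do the work, as an engineer would, in place of code of your own. Each camera call takes 0.05 s, during which the arm holds its last target. There are 200 camera calls.

## Working session

There is one attempt and no reset: what is moved stays moved. The work goes in short steps, Python scripts to look and compute and a tool call to move; the robot and the scene stay as the last step left them, time stands still between calls to the robot, and variables do not carry over. Pictures are saved under pics/ and viewed, at most 10 in all, crops included, and the job is handed in when it is done.

Besides the shell and the picture viewer there is one more tool, called after "Emit:" as name([rows], argument=value, ...), one row to a line, values as JSON. carry_out: Moves the arm, as the interface text tells. Its arguments: {"type":"object","properties":{"motion":{"type":"array"},"newtons":{"type":"number"}},"required":["motion"]}

```bash
mkdir -p pics
cat > h.py <<'E'
import numpy as np, cv2
from station import sensors, eyes, arm
from scipy.spatial.transform import Rotation as R
def cloud(f):
    K=f["intrinsics"]; z=f["range_z"]; v,u=np.mgrid[:400,:640]
    P=np.stack([(u-K[0,2])*z/K[0,0],(v-K[1,2])*z/K[1,1],z],-1)
    Rm=cv2.Rodrigues(np.array(f["rvec"],float))[0]; W=(P-np.array(f["tvec"]).ravel())@Rm
    W[z==0]=np.nan; return W
def save(f,n): cv2.imwrite("pics/"+n+".png",f["image"][...,::-1])
E
python3 - <<'E'
from h import *
for n in("scene","side"):
    f=eyes.grab_frame(n); save(f,n+"0"); np.savez("pics/"+n+"0.npz",W=cloud(f),im=f["image"])
s=sensors.state(); print(s["time_s"],s["eef_pos"],s["tcp_rot"],R.from_rotvec(s["tcp_rot"]).as_matrix().round(3))
E
```

```text
0.1 [ 0.13928428 -0.55712731  0.20440106] [-3.11604101e+00 -3.83329247e-01 -8.58475920e-05] [[ 0.97   0.242 -0.   ]
 [ 0.242 -0.97   0.002]
 [ 0.    -0.002 -1.   ]]
```

View pics/scene0.png

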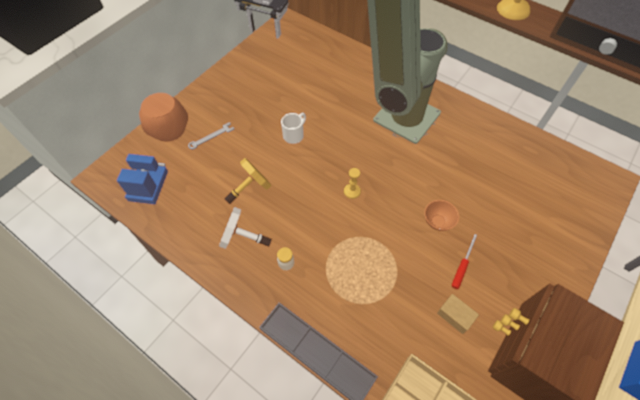

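View pics/side0.png

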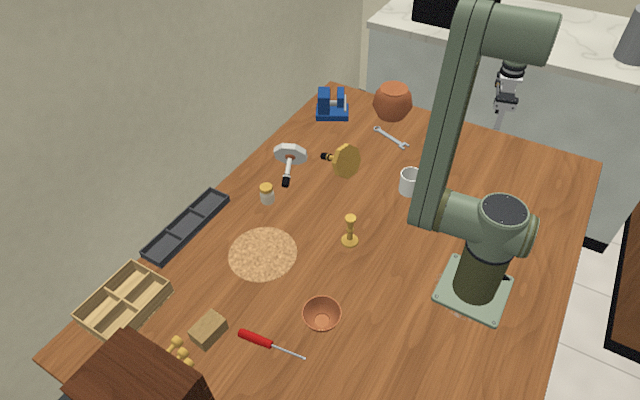

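The scene view shows the brass lamp at about (252,178) with its black end at (231,197), the white look-alike at (240,230), and the pad at (361,270). The candlestick is at (353,184), the cup at (293,127), the jar at (286,259) and the wrench at (212,137). In the side view the brass foot is at (346,160) and its black end at (327,157).

Run:
```python
from h import *
for n,box in(("scene",dict(lamp=(222,155,272,205),white=(218,205,274,248),pad=(322,232,402,308),candle=(340,165,366,200),cup=(280,112,308,144),jar=(274,246,298,272),wrench=(186,120,236,152),bowl=(424,200,462,232))),("side",dict(lamp=(318,142,364,180),white=(270,142,310,188),pad=(225,225,300,282),candle=(338,212,362,248),cup=(396,165,424,198),jar=(256,180,278,208),wrench=(370,122,410,150)))):
    d=np.load("pics/"+n+"0.npz");W=d["W"];im=d["im"]
    hsv=cv2.cvtColor(im,cv2.COLOR_RGB2HSV)
    for k,(a,b,c,e) in box.items():
        w=W[b:e,a:c].reshape(-1,3);h=hsv[b:e,a:c].reshape(-1,3)
        if k=="pad":
            m=(abs(w[:,2])<.01)&(h[:,1]<140)&(h[:,2]>150); 
        else: m=w[:,2]>(.006 if k=="wrench" else .012)
        q=w[m]
        print(n,k,m.sum(),"lo",np.nanpercentile(q,1,axis=0).round(3),"hi",np.nanpercentile(q,99,axis=0).round(3),"med",np.nanmedian(q,axis=0).round(3))
        if k=="lamp":
            dk=m&(h[:,2]<70); print(" dark",dk.sum(),w[dk].mean(0).round(3), w[dk].min(0).round(3),w[dk].max(0).round(3))
            t=q[q[:,2]>.1];print(" top",t.mean(0).round(3),q[:,2].max())
            np.save(f"pics/lamp_{n}.npy",np.c_[w,h][m])
```

```text
scene lamp 567 lo [ 0.536 -0.316  0.016] hi [ 0.691 -0.202  0.121] med [ 0.594 -0.269  0.061]
 dark 1 [ 0.667 -0.276  0.024] [ 0.667 -0.276  0.024] [ 0.667 -0.276  0.024]
 top [ 0.588 -0.258  0.113] 0.12388668876356186
scene white 604 lo [ 0.714 -0.209  0.019] hi [ 0.827 -0.076  0.12 ] med [ 0.755 -0.163  0.067]
scene pad 3916 lo [ 0.514  0.097 -0.004] hi [0.724 0.306 0.007] med [0.623 0.205 0.001]
scene candle 242 lo [ 0.387 -0.002  0.012] hi [0.426 0.037 0.119] med [0.408 0.022 0.067]
scene cup 542 lo [ 0.264 -0.331  0.013] hi [ 0.368 -0.257  0.084] med [ 0.328 -0.293  0.053]
scene jar 294 lo [ 0.721 -0.018  0.014] hi [0.765 0.026 0.075] med [0.747 0.009 0.067]
scene wrench 182 lo [ 0.429 -0.626  0.006] hi [ 0.6   -0.457  0.052] med [ 0.519 -0.536  0.008]
scene bowl 636 lo [0.281 0.26  0.012] hi [0.384 0.363 0.054] med [0.309 0.31  0.033]
side lamp 850 lo [ 0.533 -0.317  0.015] hi [ 0.685 -0.203  0.121] med [ 0.565 -0.26   0.066]
 dark 35 [ 0.671 -0.28   0.027] [ 0.646 -0.289  0.013] [ 0.688 -0.269  0.04 ]
 top [ 0.579 -0.26   0.111] 0.1273969377213608
side white 725 lo [ 0.709 -0.218  0.015] hi [ 0.818 -0.013  0.122] med [ 0.747 -0.174  0.066]
side pad 4177 lo [ 0.477  0.065 -0.004] hi [0.772 0.328 0.007] med [0.618 0.203 0.001]
side candle 283 lo [0.378 0.    0.012] hi [0.418 0.043 0.12 ] med [0.397 0.025 0.067]
side cup 688 lo [ 0.185 -0.335  0.014] hi [0.362 0.067 0.433] med [ 0.317 -0.26   0.076]
side jar 264 lo [ 0.714 -0.02   0.014] hi [0.759 0.027 0.076] med [0.729 0.011 0.054]
side wrench 169 lo [ 0.426 -0.648  0.006] hi [ 0.608 -0.457  0.015] med [ 0.502 -0.535  0.009]
```

Run:
```python
from h import *
P=np.vstack([np.load("pics/lamp_side.npy"),np.load("pics/lamp_scene.npy")])
w=P[:,:3]; ok=np.isfinite(w).all(1); w=w[ok];h=P[ok,3:]
rng=np.random.default_rng(0);best=0
for _ in range(3000):
    a=w[rng.choice(len(w),3,0)]; n=np.cross(a[1]-a[0],a[2]-a[0]); L=np.linalg.norm(n)
    if L<1e-5: continue
    n/=L; i=abs((w-a[0])@n)<.003
    if i.sum()>best and abs(n[2])<.5: best=i.sum();I=i
q=w[I];c=q.mean(0);n=np.linalg.svd(q-c)[2][2];n*=np.sign(n[0])
print(best,c.round(3),n.round(3),"yaw",np.degrees(np.arctan2(n[1],n[0])),"slope",np.degrees(np.arcsin(n[2])))
print(q.min(0),q.max(0))
for y in [np.arctan2(n[1],n[0])]:
    a=np.array([np.cos(y)*np.cos(.349),np.sin(y)*np.cos(.349),-np.sin(.349)]);b=np.array([-a[1],a[0],0]);b/=np.linalg.norm(b)
    far=w[(w-c)@a>.05]
    print("axis pts lateral",np.median((far-c)@b), "foot lat range",np.percentile((q-c)@b,[1,99]),"along",((w-c)@a).max(), "c lat 0; end pt",far[np.argmax((far-c)@a)])
dk=(h[:,2]<70); print(w[dk].mean(0))
```

```text
564 [ 0.56  -0.258  0.07 ] [ 0.901 -0.234 -0.364] yaw -14.569444144760523 slope -21.37112078624031
[ 0.5308774  -0.32133185  0.0123446 ] [ 0.58789767 -0.19946619  0.12437074]
axis pts lateral 0.0035957104797243776 foot lat range [-0.06186374  0.05708457] along 0.20661638438135965 c lat 0; end pt [ 0.74202618 -0.35009827  0.01291964]
[ 0.67089938 -0.27986372  0.02733059]
```

Lamp axis yaw is about -13°, rim about (0.597, -0.269, 0.112), pad centre about (0.619, 0.202). I'll move to above the stem, beyond the rim, with the fingers straddling it.

Emit:
carry_out([
  {"dx":13.85,"dy":-3.7,"wz":5.4,"fingers":42},
  {"dx":13.85,"dy":-3.7,"wz":5.4,"fingers":42},
  {"dx":13.85,"dy":-3.7,"wz":5.4,"fingers":42},
  {"dx":13.85,"dy":-3.7,"wz":5.4,"fingers":42},
  {"dx":13.85,"dy":-3.7,"wz":5.4,"fingers":42},
  {"dx":13.85,"dy":-3.7,"wz":5.4,"fingers":42},
  {"dx":13.85,"dy":-3.7,"wz":5.4,"fingers":42},
  {"dx":13.85,"dy":-3.7,"wz":5.4,"fingers":42},
  {"dx":13.85,"dy":-3.7,"wz":5.4,"fingers":42},
  {"dx":13.85,"dy":-3.7,"wz":5.4,"fingers":42},
  {"dx":13.85,"dy":-3.7,"wz":5.4,"fingers":42},
  {"dx":13.85,"dy":-3.7,"wz":5.4,"fingers":42},
  {"dx":13.85,"dy":-3.7,"wz":5.4,"fingers":42},
  {"dx":13.85,"dy":-3.7,"wz":5.4,"fingers":42},
  {"dx":13.85,"dy":-3.7,"wz":5.4,"fingers":42},
  {"dx":13.85,"dy":-3.7,"wz":5.4,"fingers":42},
  {"dx":13.85,"dy":-3.7,"wz":5.4,"fingers":42},
  {"dx":13.85,"dy":-3.7,"wz":5.4,"fingers":42},
  {"dx":13.85,"dy":-3.7,"wz":5.4,"fingers":42},
  {"dx":13.85,"dy":-3.7,"wz":5.4,"fingers":42},
])

```text
invalid input
```

Run:
```python
from h import *
s=sensors.state(); M=R.from_rotvec(s["tcp_rot"]).as_matrix()
print(s["time_s"],s["eef_pos"],M.round(3),s["finger_gap"])
f=eyes.grab_frame("wrist"); save(f,"wrist1")
T=np.array(f["T_tool_cam"]);K=f["intrinsics"];z=f["range_z"];v,u=np.mgrid[:400,:640]
P=np.stack([(u-K[0,2])*z/K[0,0],(v-K[1,2])*z/K[1,1],z],-1)@T[:3,:3].T+T[:3,3]
W=P@M.T+s["eef_pos"]; W[z==0]=np.nan
np.savez("pics/wrist1.npz",W=W,im=f["image"],P=P)
```

```text
0.1 [ 0.13928428 -0.55712731  0.20440106] [[ 0.97   0.242 -0.   ]
 [ 0.242 -0.97   0.002]
 [ 0.    -0.002 -1.   ]] 0.09448894433245664
```

View pics/wrist1.png

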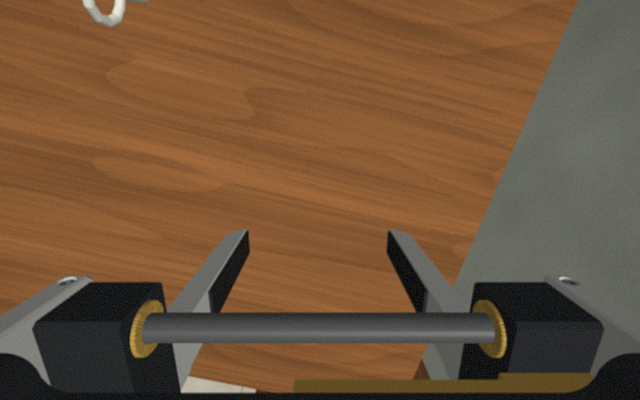

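The move was refused, so this is still the start pose: the picture shows open fingers at (240,240) and (395,240) over bare bench. I'll retry with all the keys given and the target advancing row by row.

Emit:
carry_out([
  {"dx":1.0,"dy":-0.27,"dz":0,"wx":0,"wy":0,"wz":0.4,"fingers":42},
])

```text
time_s: 0.23
eef_pos: [0.1709, -0.5404, 0.2049]
tcp_rot: [3.124, 0.317, -0.005]
wrist_force: [1.1, -0.2, -0.7]
finger_gap: 0.0899
grip_force: 0.0
```

Emit:
carry_out([
  {"dx":0.95,"dy":-0.29,"dz":0,"wx":0,"wy":0,"wz":0.4,"fingers":42},
  {"dx":1.9,"dy":-0.58,"dz":0,"wx":0,"wy":0,"wz":0.8,"fingers":42},
  {"dx":2.85,"dy":-0.87,"dz":0,"wx":0,"wy":0,"wz":1.2,"fingers":42},
  {"dx":3.8,"dy":-1.16,"dz":0,"wx":0,"wy":0,"wz":1.6,"fingers":42},
  {"dx":4.75,"dy":-1.46,"dz":0,"wx":0,"wy":0,"wz":2.0,"fingers":42},
  {"dx":5.7,"dy":-1.75,"dz":0,"wx":0,"wy":0,"wz":2.4,"fingers":42},
  {"dx":6.65,"dy":-2.04,"dz":0,"wx":0,"wy":0,"wz":2.8,"fingers":42},
  {"dx":7.6,"dy":-2.33,"dz":0,"wx":0,"wy":0,"wz":3.2,"fingers":42},
  {"dx":8.55,"dy":-2.62,"dz":0,"wx":0,"wy":0,"wz":3.6,"fingers":42},
  {"dx":9.5,"dy":-2.91,"dz":0,"wx":0,"wy":0,"wz":4.0,"fingers":42},
  {"dx":10.45,"dy":-3.2,"dz":0,"wx":0,"wy":0,"wz":4.4,"fingers":42},
  {"dx":11.4,"dy":-3.5,"dz":0,"wx":0,"wy":0,"wz":4.7,"fingers":42},
  {"dx":12.3,"dy":-3.75,"dz":0,"wx":0,"wy":0,"wz":5.0,"fingers":42},
  {"dx":12.7,"dy":-3.89,"dz":0,"wx":0,"wy":0,"wz":5.0,"fingers":42},
  {"dx":12.7,"dy":-3.89,"dz":0,"wx":0,"wy":0,"wz":5.0,"fingers":42},
  {"dx":12.7,"dy":-3.89,"dz":0,"wx":0,"wy":0,"wz":5.0,"fingers":42},
])

```text
time_s: 1.57
eef_pos: [0.6401, -0.2788, 0.2044]
tcp_rot: [-3.122, 0.352, 0.003]
wrist_force: [-0.9, -0.4, 0.1]
finger_gap: 0.0419
grip_force: 0.0
```

```bash
cat >> h.py <<'E'
def wrist(n):
    s=sensors.state(); M=R.from_rotvec(s["tcp_rot"]).as_matrix()
    print(s["time_s"],s["eef_pos"].round(4),"\n",M.round(3),s["finger_gap"],s["wrist_force"])
    f=eyes.grab_frame("wrist"); save(f,n)
    T=np.array(f["T_tool_cam"]);K=f["intrinsics"];z=f["range_z"];v,u=np.mgrid[:400,:640]
    P=np.stack([(u-K[0,2])*z/K[0,0],(v-K[1,2])*z/K[1,1],z],-1)@T[:3,:3].T+T[:3,3]
    W=P@M.T+s["eef_pos"]; W[z==0]=np.nan
    return W,P,f["image"]
E
python3 - <<'E'
from h import *
W,P,im=wrist("wrist2"); np.savez("pics/wrist2.npz",W=W,P=P,im=im)
E
```

```text
1.5667 [ 0.6401 -0.2788  0.2044] 
 [[ 0.975 -0.223 -0.002]
 [-0.223 -0.975  0.   ]
 [-0.002  0.    -1.   ]] 0.04194446512159443 [-0.90715418 -0.43018646  0.14173104]
```

View pics/wrist2.png

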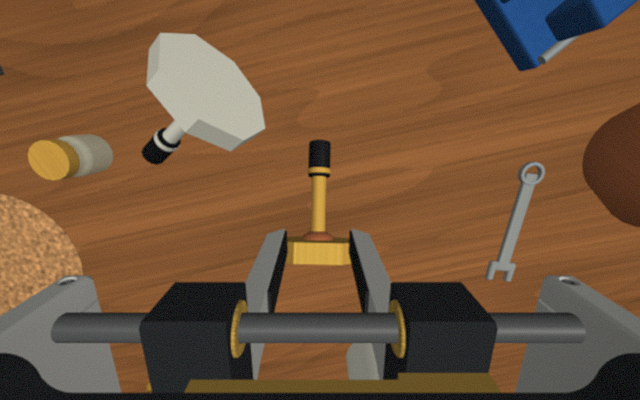

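The wrist view shows the stem exactly along the tool x axis, with its black tip at (319,152) and the foot rim at row 237. The fingers sit symmetrically at columns 285 and 350. A quick depth check of the rim before descending.

Run:
```python
import numpy as np
d=np.load("pics/wrist2.npz");W,P=d["W"],d["P"]
for r in (150,200,225,232,236,240,246,252,258,264): print(r,W[r,319].round(4),W[r,300].round(4),W[r,340].round(4),P[r,319].round(4))
q=W[238:262,286:352].reshape(-1,3);q=q[q[:,2]>.1];print(q.max(0),q.min(0))
```

```text
150 [nan nan nan] [ 0.6829 -0.2657 -0.001 ] [ 0.6708 -0.3177 -0.0027] [ 0.0825  0.0011 -0.1786]
200 [ 0.6234 -0.2779  0.0469] [ 6.157e-01 -2.492e-01 -2.000e-04] [ 0.6028 -0.3037 -0.0016] [-0.0162  0.0029  0.1576]
225 [ 0.5954 -0.2716  0.0573] [ 0.5792 -0.2402 -0.0006] [ 0.5662 -0.2962 -0.0013] [-0.0449  0.0029  0.1471]
232 [ 0.5892 -0.2701  0.0639] [ 0.5682 -0.2374 -0.0018] [ 0.5555 -0.294  -0.0014] [-0.0513  0.0029  0.1406]
236 [ 0.5865 -0.2695  0.0696] [ 0.5675 -0.2381  0.0114] [ 0.5497 -0.2928 -0.0006] [-0.054   0.0029  0.1349]
240 [ 0.5862 -0.2694  0.0803] [ 0.5939 -0.2491  0.0868] [ 0.5768 -0.2928  0.0716] [-0.0544  0.0028  0.1242]
246 [ 0.5939 -0.271   0.1124] [ 0.5987 -0.2519  0.1133] [ 0.5893 -0.2922  0.1128] [-0.0466  0.0026  0.0921]
252 [ 0.5882 -0.2697  0.1145] [ 0.5931 -0.2507  0.1156] [ 0.5842 -0.2909  0.116 ] [-0.0524  0.0027  0.09  ]
258 [ 0.5831 -0.2685  0.1175] [ 0.5867 -0.2491  0.116 ] [ 0.5786 -0.2896  0.118 ] [-0.0577  0.0026  0.087 ]
264 [ 0.5115 -0.2529 -0.0019] [ 0.5184 -0.2253 -0.0007] [ 0.5717 -0.2882  0.1177] [-0.1307  0.0034  0.2065]
[ 0.64889394 -0.23305699  0.22295997] [ 0.56838947 -0.30238215  0.10025392]
```

Emit:
carry_out([
  {"dx":0.1,"dy":0,"dz":0.6,"wx":0,"wy":0,"wz":0,"fingers":42},
  {"dx":0.1,"dy":0,"dz":1.0,"wx":0,"wy":0,"wz":0,"fingers":42},
  {"dx":0.1,"dy":0,"dz":1.0,"wx":0,"wy":0,"wz":0,"fingers":42},
])

```text
time_s: 1.87
eef_pos: [0.6399, -0.2806, 0.1608]
tcp_rot: [-3.118, 0.358, 0.013]
wrist_force: [-0.7, -0.4, -0.8]
finger_gap: 0.042
grip_force: 0.0
```

Emit:
carry_out([
  {"dx":0,"dy":0.06,"dz":0.6,"wx":0,"wy":0,"wz":0,"fingers":42},
  {"dx":0,"dy":0.06,"dz":1.2,"wx":0,"wy":0,"wz":0,"fingers":42},
  {"dx":0,"dy":0.06,"dz":1.65,"wx":0,"wy":0,"wz":0,"fingers":42},
  {"dx":0,"dy":0.06,"dz":1.65,"wx":0,"wy":0,"wz":0,"fingers":42},
  {"dx":0,"dy":0.06,"dz":1.65,"wx":0,"wy":0,"wz":0,"fingers":42},
])

```text
time_s: 2.28
eef_pos: [0.6418, -0.2835, 0.0991]
tcp_rot: [-3.12, 0.357, 0.003]
wrist_force: [0.9, -0.2, 0.6]
finger_gap: 0.0418
grip_force: 0.0
```

Emit:
carry_out([
  {"dx":-0.3,"dy":0,"dz":0,"wx":0,"wy":0,"wz":0,"fingers":42},
  {"dx":-0.6,"dy":0,"dz":0,"wx":0,"wy":0,"wz":0,"fingers":42},
  {"dx":-0.75,"dy":0,"dz":0,"wx":0,"wy":0,"wz":0,"fingers":42},
  {"dx":-0.85,"dy":0,"dz":0,"wx":0,"wy":0,"wz":0,"fingers":42},
  {"dx":-0.95,"dy":0,"dz":0,"wx":0,"wy":0,"wz":0,"fingers":42},
  {"dx":-1.05,"dy":0,"dz":0,"wx":0,"wy":0,"wz":0,"fingers":42},
  {"dx":-1.15,"dy":0,"dz":0,"wx":0,"wy":0,"wz":0,"fingers":42},
  {"dx":-1.25,"dy":0,"dz":0,"wx":0,"wy":0,"wz":0,"fingers":42},
  {"dx":-1.35,"dy":0,"dz":0,"wx":0,"wy":0,"wz":0,"fingers":42},
  {"dx":-1.45,"dy":0,"dz":0,"wx":0,"wy":0,"wz":0,"fingers":42},
  {"dx":-1.55,"dy":0,"dz":0,"wx":0,"wy":0,"wz":0,"fingers":42},
  {"dx":-1.65,"dy":0,"dz":0,"wx":0,"wy":0,"wz":0,"fingers":42},
  {"dx":-1.75,"dy":0,"dz":0,"wx":0,"wy":0,"wz":0,"fingers":42},
])

```text
time_s: 3.37
eef_pos: [0.5744, -0.2669, 0.0991]
tcp_rot: [-3.121, 0.355, 0.002]
wrist_force: [0.1, 0.7, 0.2]
finger_gap: 0.0419
grip_force: 0.0
```

Run:
```python
from h import *
f=eyes.grab_frame("side"); im=f["image"][90:250,230:470]; cv2.imwrite("pics/s3.png",cv2.resize(im,None,fx=3,fy=3)[...,::-1])
```

```text
(no output)
```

View pics/s3.png

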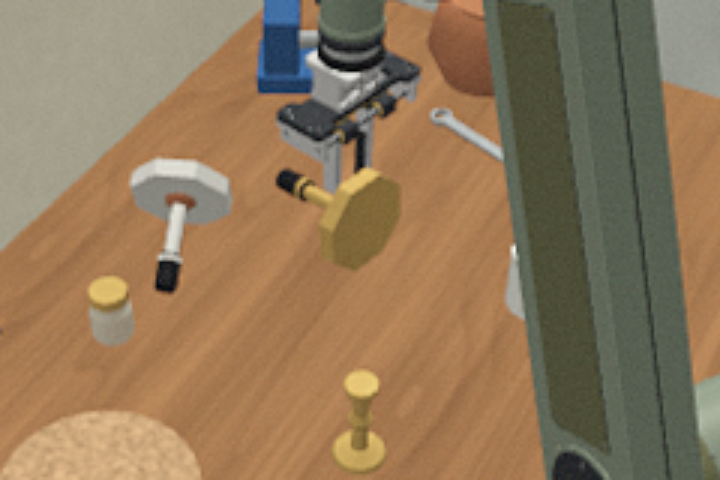

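In this crop the brass foot at (360,220) is being turned, and the stem has risen to about level with the black end at (290,182). Nothing else has moved, so I'll keep pushing.

Emit:
carry_out([
  {"dx":-0.1,"dy":0,"dz":0,"wx":0,"wy":0,"wz":0,"fingers":42},
  {"dx":-0.2,"dy":0,"dz":0,"wx":0,"wy":0,"wz":0,"fingers":42},
  {"dx":-0.3,"dy":0,"dz":0,"wx":0,"wy":0,"wz":0,"fingers":42},
  {"dx":-0.4,"dy":0,"dz":0,"wx":0,"wy":0,"wz":0,"fingers":42},
  {"dx":-0.5,"dy":0,"dz":0,"wx":0,"wy":0,"wz":0,"fingers":42},
  {"dx":-0.6,"dy":0,"dz":0,"wx":0,"wy":0,"wz":0,"fingers":42},
  {"dx":-0.7,"dy":0,"dz":0,"wx":0,"wy":0,"wz":0,"fingers":42},
  {"dx":-0.8,"dy":0,"dz":0,"wx":0,"wy":0,"wz":0,"fingers":42},
  {"dx":-0.9,"dy":0,"dz":0,"wx":0,"wy":0,"wz":0,"fingers":42},
  {"dx":-1.0,"dy":0,"dz":0,"wx":0,"wy":0,"wz":0,"fingers":42},
  {"dx":-1.0,"dy":0,"dz":0,"wx":0,"wy":0,"wz":0,"fingers":42},
  {"dx":-1.0,"dy":0,"dz":0,"wx":0,"wy":0,"wz":0,"fingers":42},
  {"dx":-1.0,"dy":0,"dz":0,"wx":0,"wy":0,"wz":0,"fingers":42},
  {"dx":-1.0,"dy":0,"dz":0,"wx":0,"wy":0,"wz":0,"fingers":42},
  {"dx":-1.0,"dy":0,"dz":0,"wx":0,"wy":0,"wz":0,"fingers":42},
])

```text
time_s: 4.67
eef_pos: [0.5363, -0.2583, 0.0995]
tcp_rot: [3.121, -0.355, 0.0]
wrist_force: [0.2, 0.2, -0.2]
finger_gap: 0.0422
grip_force: 0.0
```

Run:
```python
from h import *
f=eyes.grab_frame("side"); im=f["image"][90:250,230:470]; cv2.imwrite("pics/s4.png",cv2.resize(im,None,fx=3,fy=3)[...,::-1])
```

```text
(no output)
```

View pics/s4.png

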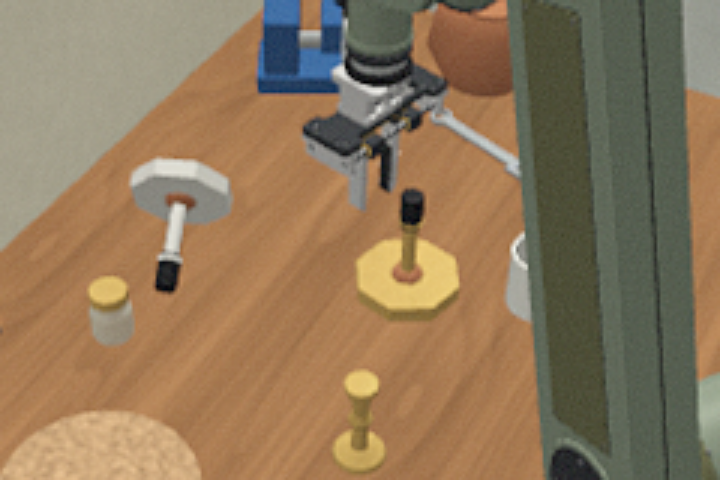

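The lamp now stands upright on its foot, with the foot at (408,275) in the crop. I'll retreat, lift clear and measure the foot.

Emit:
carry_out([
  {"dx":0.6,"dy":0,"dz":0,"wx":0,"wy":0,"wz":0,"fingers":42},
  {"dx":1.0,"dy":0,"dz":-0.8,"wx":0,"wy":0,"wz":0,"fingers":36},
  {"dx":1.0,"dy":0,"dz":-1.7,"wx":0,"wy":0,"wz":0,"fingers":30},
  {"dx":1.0,"dy":0,"dz":-2.5,"wx":0,"wy":0,"wz":0,"fingers":26},
  {"dx":1.0,"dy":0,"dz":-2.5,"wx":0,"wy":0,"wz":0,"fingers":26},
  {"dx":1.0,"dy":0,"dz":-2.5,"wx":0,"wy":0,"wz":0,"fingers":26},
])

```text
time_s: 5.22
eef_pos: [0.577, -0.2683, 0.2027]
tcp_rot: [3.119, -0.354, 0.009]
wrist_force: [0.6, 0.3, 0.3]
finger_gap: 0.0258
grip_force: 0.0
```

```bash
cat > foot.py <<'E'
from h import *
def foot(n,c0,r=.1):
    f=eyes.grab_frame(n);W=cloud(f)
    m=(np.hypot(W[...,0]-c0[0],W[...,1]-c0[1])<r)&(abs(W[...,2]-.022)<.007)
    q=W[m][:,:2].astype(np.float32); c,(w,h),a=cv2.minAreaRect(q)
    t=(np.hypot(W[...,0]-c0[0],W[...,1]-c0[1])<r)&(W[...,2]>.135)&(W[...,2]<.152)
    print(n,m.sum(),"rect",np.round(c,4),round(w,4),round(h,4),round(a,1),"circ",cv2.minEnclosingCircle(q)[0],"top",t.sum(),W[t].mean(0).round(3) if t.any() else "")
    hull=cv2.convexHull(q)[:,0]; ph=cv2.approxPolyDP(hull,.012,True)[:,0]
    e=np.roll(ph,-1,0)-ph; print(" edges",[(int(1000*np.linalg.norm(x)),int(np.degrees(np.arctan2(x[1],x[0]))%45)) for x in e])
E
python3 - <<'E'
from foot import *
for n in("scene","side"): foot(n,(.50,-.247))
for n in("scene","side"):
    d=np.load(f"pics/{n}0.npz");W,im=d["W"],d["im"];hsv=cv2.cvtColor(im,cv2.COLOR_RGB2HSV)
    m=(abs(W[...,2])<.01)&(hsv[...,1]<140)&(hsv[...,2]>150)&(np.hypot(W[...,0]-.62,W[...,1]-.2)<.14)
    m=cv2.morphologyEx(m.astype(np.uint8),cv2.MORPH_OPEN,np.ones((3,3)))
    q=W[m>0][:,:2].astype(np.float32); print("pad",cv2.fitEllipse(cv2.convexHull(q)),q.mean(0))
E
```

```text
scene 722 rect [ 0.4779 -0.2388] 0.1225 0.1218 36.2 circ (0.4771852493286133, -0.23916594684123993) top 57 [ 0.478 -0.238  0.144]
 edges [(44, 36), (52, 37), (47, 33), (45, 31), (57, 34), (42, 37), (50, 32), (56, 33)]
side 598 rect [ 0.4737 -0.2394] 0.1211 0.1289 36.2 circ (0.47677162289619446, -0.23975126445293427) top 52 [ 0.472 -0.236  0.144]
 edges [(61, 31), (43, 30), (49, 30), (48, 29), (55, 29), (52, 31), (86, 8)]
pad ((0.6183263659477234, 0.20150789618492126), (0.2237335443496704, 0.2256520688533783), 105.30846405029297) [0.62157375 0.2037458 ]
pad ((0.6200928092002869, 0.19995392858982086), (0.2779751420021057, 0.27916717529296875), 20.67618751525879) [0.6168252  0.20478503]
```

The foot centre is about (0.476, -0.239) with a flat normal at about 77.5°. The pad lies 0.464 m away at 72°. I'll go behind that flat.

Emit:
carry_out([
  {"dx":-0.2,"dy":0.2,"dz":0,"wx":0,"wy":0,"wz":-1.3,"fingers":26},
  {"dx":-0.4,"dy":0.4,"dz":0,"wx":0,"wy":0,"wz":-2.6,"fingers":26},
  {"dx":-0.6,"dy":0.6,"dz":0,"wx":0,"wy":0,"wz":-3.9,"fingers":26},
  {"dx":-0.8,"dy":0.8,"dz":0,"wx":0,"wy":0,"wz":-5.2,"fingers":26},
  {"dx":-1.0,"dy":1.0,"dz":0,"wx":0,"wy":0,"wz":-6.5,"fingers":26},
  {"dx":-1.2,"dy":1.2,"dz":0,"wx":0,"wy":0,"wz":-7.8,"fingers":26},
  {"dx":-1.4,"dy":1.4,"dz":0,"wx":0,"wy":0,"wz":-9.1,"fingers":26},
  {"dx":-1.6,"dy":1.6,"dz":0,"wx":0,"wy":0,"wz":-10.4,"fingers":26},
  {"dx":-1.8,"dy":1.8,"dz":0,"wx":0,"wy":0,"wz":-11.7,"fingers":26},
  {"dx":-2.0,"dy":2.0,"dz":0,"wx":0,"wy":0,"wz":-13.0,"fingers":26},
  {"dx":-2.2,"dy":2.1,"dz":0,"wx":0,"wy":0,"wz":-14.3,"fingers":26},
  {"dx":-2.4,"dy":2.2,"dz":0,"wx":0,"wy":0,"wz":-15.6,"fingers":26},
  {"dx":-2.6,"dy":2.31,"dz":0,"wx":0,"wy":0,"wz":-16.9,"fingers":26},
  {"dx":-2.6,"dy":2.31,"dz":0,"wx":0,"wy":0,"wz":-18.1,"fingers":26},
  {"dx":-2.6,"dy":2.31,"dz":0,"wx":0,"wy":0,"wz":-18.1,"fingers":26},
  {"dx":-2.6,"dy":2.31,"dz":0,"wx":0,"wy":0,"wz":-18.1,"fingers":26},
])

```text
time_s: 6.65
eef_pos: [0.4521, -0.333, 0.1975]
tcp_rot: [-2.45, -1.961, 0.0]
wrist_force: [0.1, -0.3, 0.2]
finger_gap: 0.0262
grip_force: 0.0
```

Run:
```python
from h import *
W,P,im=wrist("wrist5")
q=(abs(W[...,2]-.022)<.006)&(np.hypot(W[...,0]-.476,W[...,1]+.239)<.09)
p=P[q]; print(q.sum(),"tool",np.percentile(p,[1,50,99],axis=0).round(4))
```

```text
6.65 [ 0.4521 -0.333   0.1975] 
 [[ 0.219  0.976 -0.002]
 [ 0.976 -0.219  0.003]
 [ 0.002 -0.003 -1.   ]] 0.02620168622158652 [ 0.05369415 -0.27148285  0.20472784]
7974 tool [[ 0.0384 -0.0552  0.1725]
 [ 0.0968  0.0021  0.1764]
 [ 0.1542  0.0607  0.1782]]
```

View pics/wrist5.png

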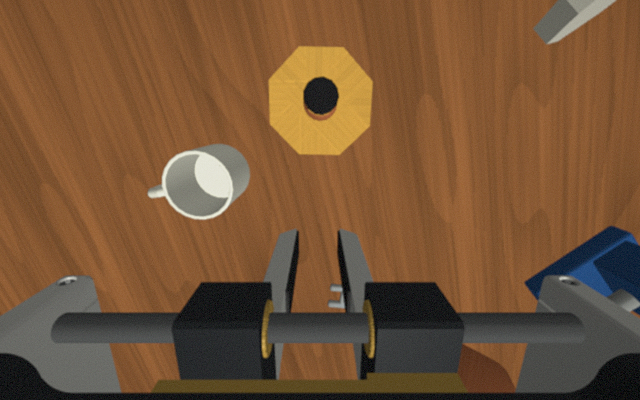

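The wrist view shows the foot at (320,100), octagon edges square to the tool and the near flat 38 mm ahead, with the cup clear to the left. Descending behind the flat.

Emit:
carry_out([
  {"dx":0,"dy":0.07,"dz":0.9,"wx":0,"wy":0,"wz":0,"fingers":26},
  {"dx":0,"dy":0.07,"dz":1.8,"wx":0,"wy":0,"wz":0,"fingers":26},
  {"dx":0,"dy":0.07,"dz":2.7,"wx":0,"wy":0,"wz":0,"fingers":26},
  {"dx":0,"dy":0.07,"dz":3.6,"wx":0,"wy":0,"wz":0,"fingers":26},
  {"dx":0,"dy":0.07,"dz":4.2,"wx":0,"wy":0,"wz":0,"fingers":26},
  {"dx":0,"dy":0.07,"dz":4.6,"wx":0,"wy":0,"wz":0,"fingers":26},
  {"dx":0,"dy":0.07,"dz":4.65,"wx":0,"wy":0,"wz":0,"fingers":26},
  {"dx":0,"dy":0.07,"dz":4.65,"wx":0,"wy":0,"wz":0,"fingers":26},
])

```text
time_s: 7.37
eef_pos: [0.4549, -0.3333, 0.0118]
tcp_rot: [-2.447, -1.964, 0.001]
wrist_force: [-0.4, 0.1, 0.2]
finger_gap: 0.0262
grip_force: 0.0
```

Emit:
carry_out([
  {"dx":0.3,"dy":0,"dz":0,"wx":0,"wy":0,"wz":0,"fingers":26},
  {"dx":0.6,"dy":0,"dz":0,"wx":0,"wy":0,"wz":0,"fingers":26},
  {"dx":0.7,"dy":0,"dz":0,"wx":0,"wy":0,"wz":0,"fingers":26},
  {"dx":0.8,"dy":0.01,"dz":0,"wx":0,"wy":0,"wz":0,"fingers":26},
  {"dx":0.95,"dy":0.02,"dz":0,"wx":0,"wy":0,"wz":0,"fingers":26},
  {"dx":1.15,"dy":0.04,"dz":0,"wx":0,"wy":0,"wz":0,"fingers":26},
  {"dx":1.35,"dy":0.06,"dz":0,"wx":0,"wy":0,"wz":0,"fingers":26},
  {"dx":1.55,"dy":0.08,"dz":0,"wx":0,"wy":0,"wz":0,"fingers":26},
  {"dx":1.75,"dy":0.1,"dz":0,"wx":0,"wy":0,"wz":0,"fingers":26},
  {"dx":1.95,"dy":0.12,"dz":0,"wx":0,"wy":0,"wz":0,"fingers":26},
  {"dx":2.15,"dy":0.14,"dz":0,"wx":0,"wy":0,"wz":0,"fingers":26},
  {"dx":2.35,"dy":0.16,"dz":0,"wx":0,"wy":0,"wz":0,"fingers":26},
  {"dx":2.55,"dy":0.18,"dz":0,"wx":0,"wy":0,"wz":0,"fingers":26},
  {"dx":2.75,"dy":0.2,"dz":0,"wx":0,"wy":0,"wz":0,"fingers":26},
  {"dx":2.95,"dy":0.22,"dz":0,"wx":0,"wy":0,"wz":0,"fingers":26},
  {"dx":3.15,"dy":0.24,"dz":0,"wx":0,"wy":0,"wz":0,"fingers":26},
  {"dx":3.35,"dy":0.26,"dz":0,"wx":0,"wy":0,"wz":0,"fingers":26},
  {"dx":3.55,"dy":0.28,"dz":0,"wx":0,"wy":0,"wz":0,"fingers":26},
  {"dx":3.7,"dy":0.29,"dz":0,"wx":0,"wy":0,"wz":0,"fingers":26},
  {"dx":3.8,"dy":0.3,"dz":0,"wx":0,"wy":0,"wz":0,"fingers":26},
])

```text
time_s: 9.03
eef_pos: [0.5012, -0.19, 0.015]
tcp_rot: [2.445, 1.966, -0.002]
wrist_force: [-1.9, -5.9, 1.7]
finger_gap: 0.0255
grip_force: 3.1
```

Run:
```python
from foot import *
for n in("scene","side"): foot(n,(.515,-.12))
W,P,im=wrist("wrist6")
q=(abs(W[...,2]-.022)<.006)&(np.hypot(W[...,0]-.515,W[...,1]+.12)<.1)
print(q.sum(),np.percentile(P[q],[1,50,99],axis=0).round(4))
```

```text
scene 813 rect [ 0.518  -0.1275] 0.1233 0.1323 34.8 circ (0.5146349668502808, -0.13193558156490326) top 241 [ 0.512 -0.162  0.143]
 edges [(46, 32), (48, 32), (54, 33), (48, 31), (69, 34), (36, 26), (65, 2), (48, 32)]
side 677 rect [ 0.5107 -0.128 ] 0.1244 0.133 30.6 circ (0.5105591416358948, -0.13077564537525177) top 199 [ 0.502 -0.153  0.144]
 edges [(51, 30), (46, 32), (51, 28), (44, 29), (70, 24), (41, 26), (58, 37), (56, 30)]
9.1333 [ 0.5014 -0.1894  0.0149] 
 [[ 0.215  0.977  0.002]
 [ 0.977 -0.215 -0.003]
 [-0.002  0.002 -1.   ]] 0.02588725755590914 [-0.59492145 -3.09663643  3.87583082]
20913 [[ 0.0307 -0.0624 -0.0096]
 [ 0.0939  0.0045 -0.0066]
 [ 0.1274  0.0549 -0.005 ]]
```

The lamp stays upright and square to the fingers at about (0.515, -0.124). Continuing.

Emit:
carry_out([
  {"dx":0.1,"dy":0.01,"dz":0.04,"wx":0,"wy":0,"wz":0,"fingers":26},
  {"dx":0.25,"dy":0.02,"dz":0.08,"wx":0,"wy":0,"wz":0,"fingers":26},
  {"dx":0.5,"dy":0.05,"dz":0.08,"wx":0,"wy":0,"wz":0,"fingers":26},
  {"dx":0.75,"dy":0.07,"dz":0.08,"wx":0,"wy":0,"wz":0,"fingers":26},
  {"dx":1.0,"dy":0.09,"dz":0.08,"wx":0,"wy":0,"wz":0,"fingers":26},
  {"dx":1.25,"dy":0.12,"dz":0.08,"wx":0,"wy":0,"wz":0,"fingers":26},
  {"dx":1.5,"dy":0.14,"dz":0.08,"wx":0,"wy":0,"wz":0,"fingers":26},
  {"dx":1.75,"dy":0.16,"dz":0.08,"wx":0,"wy":0,"wz":0,"fingers":26},
  {"dx":2.0,"dy":0.19,"dz":0.08,"wx":0,"wy":0,"wz":0,"fingers":26},
  {"dx":2.25,"dy":0.21,"dz":0.08,"wx":0,"wy":0,"wz":0,"fingers":26},
  {"dx":2.5,"dy":0.23,"dz":0.08,"wx":0,"wy":0,"wz":0,"fingers":26},
  {"dx":2.75,"dy":0.26,"dz":0.08,"wx":0,"wy":0,"wz":0,"fingers":26},
  {"dx":3.0,"dy":0.28,"dz":0.08,"wx":0,"wy":0,"wz":0,"fingers":26},
  {"dx":3.25,"dy":0.3,"dz":0.08,"wx":0,"wy":0,"wz":0,"fingers":26},
  {"dx":3.5,"dy":0.33,"dz":0.08,"wx":0,"wy":0,"wz":0,"fingers":26},
  {"dx":3.75,"dy":0.35,"dz":0.08,"wx":0,"wy":0,"wz":0,"fingers":26},
  {"dx":4.0,"dy":0.37,"dz":0.08,"wx":0,"wy":0,"wz":0,"fingers":26},
  {"dx":4.25,"dy":0.39,"dz":0.08,"wx":0,"wy":0,"wz":0,"fingers":26},
  {"dx":4.45,"dy":0.41,"dz":0.08,"wx":0,"wy":0,"wz":0,"fingers":26},
  {"dx":4.6,"dy":0.43,"dz":0.08,"wx":0,"wy":0,"wz":0,"fingers":26},
])

```text
time_s: 10.85
eef_pos: [0.5573, -0.0147, 0.0118]
tcp_rot: [2.446, 1.966, -0.004]
wrist_force: [-2.9, -9.7, 9.7]
finger_gap: 0.0261
grip_force: 5.2
```

Run:
```python
from foot import *
s=sensors.state();M=R.from_rotvec(s["tcp_rot"]).as_matrix(); p=s["eef_pos"]+.068*M[:,0]; print(s["eef_pos"].round(4),M[:2,:2].round(3),"lamp exp",p.round(4))
for n in("scene","side"): foot(n,p[:2])
d=np.array([.619,.202])-p[:2]; print("to go tool units",(M[:2,:2].T@d/.04).round(2))
```

```text
[ 0.5573 -0.0147  0.0118] [[ 0.215  0.977]
 [ 0.977 -0.215]] lamp exp [0.5719 0.0517 0.0115]
scene 941 rect [0.5713 0.0476] 0.1218 0.1329 35.8 circ (0.5679990649223328, 0.0441950224339962) top 319 [0.571 0.01  0.146]
 edges [(47, 35), (50, 31), (52, 34), (50, 35), (68, 36), (36, 28), (61, 3), (49, 31)]
side 789 rect [0.5657 0.0497] 0.1243 0.1318 30.4 circ (0.5626987218856812, 0.04693690314888954) top 255 [0.555 0.019 0.146]
 edges [(50, 30), (53, 30), (52, 33), (44, 35), (70, 25), (36, 34), (65, 37), (47, 32)]
to go tool units [3.92 0.34]
```

Emit:
carry_out([
  {"dx":0.1,"dy":0.01,"dz":0,"wx":0,"wy":0,"wz":0,"fingers":26},
  {"dx":0.3,"dy":0.03,"dz":0,"wx":0,"wy":0,"wz":0,"fingers":26},
  {"dx":0.55,"dy":0.05,"dz":0,"wx":0,"wy":0,"wz":0,"fingers":26},
  {"dx":0.8,"dy":0.07,"dz":0,"wx":0,"wy":0,"wz":0,"fingers":26},
  {"dx":1.05,"dy":0.1,"dz":0,"wx":0,"wy":0,"wz":0,"fingers":26},
  {"dx":1.3,"dy":0.12,"dz":0,"wx":0,"wy":0,"wz":0,"fingers":26},
  {"dx":1.55,"dy":0.14,"dz":0,"wx":0,"wy":0,"wz":0,"fingers":26},
  {"dx":1.8,"dy":0.16,"dz":0,"wx":0,"wy":0,"wz":0,"fingers":26},
  {"dx":2.05,"dy":0.19,"dz":0,"wx":0,"wy":0,"wz":0,"fingers":26},
  {"dx":2.3,"dy":0.21,"dz":0,"wx":0,"wy":0,"wz":0,"fingers":26},
  {"dx":2.55,"dy":0.23,"dz":0,"wx":0,"wy":0,"wz":0,"fingers":26},
  {"dx":2.8,"dy":0.25,"dz":0,"wx":0,"wy":0,"wz":0,"fingers":26},
  {"dx":3.05,"dy":0.27,"dz":0,"wx":0,"wy":0,"wz":0,"fingers":26},
  {"dx":3.3,"dy":0.29,"dz":0,"wx":0,"wy":0,"wz":0,"fingers":26},
  {"dx":3.5,"dy":0.31,"dz":0,"wx":0,"wy":0,"wz":0,"fingers":26},
  {"dx":3.7,"dy":0.33,"dz":0,"wx":0,"wy":0,"wz":0,"fingers":26},
  {"dx":3.82,"dy":0.34,"dz":0,"wx":0,"wy":0,"wz":0,"fingers":26},
  {"dx":3.92,"dy":0.34,"dz":0,"wx":0,"wy":0,"wz":0,"fingers":26},
  {"dx":3.92,"dy":0.34,"dz":0,"wx":0,"wy":0,"wz":0,"fingers":26},
  {"dx":3.92,"dy":0.34,"dz":0,"wx":0,"wy":0,"wz":0,"fingers":26},
])

```text
time_s: 12.62
eef_pos: [0.6037, 0.136, 0.011]
tcp_rot: [2.448, 1.966, -0.004]
wrist_force: [-1.2, -6.5, 4.7]
finger_gap: 0.0263
grip_force: 3.1
```

Emit:
carry_out([
  {"dx":-0.4,"dy":0,"dz":0,"wx":0,"wy":0,"wz":0,"fingers":26},
  {"dx":-1.0,"dy":0,"dz":0,"wx":0,"wy":0,"wz":0,"fingers":26},
  {"dx":-1.5,"dy":0,"dz":-0.4,"wx":0,"wy":0,"wz":0,"fingers":26},
  {"dx":-1.5,"dy":0,"dz":-1.2,"wx":0,"wy":0,"wz":0,"fingers":26},
  {"dx":-1.5,"dy":0,"dz":-2.1,"wx":0,"wy":0,"wz":0,"fingers":26},
  {"dx":-1.5,"dy":0,"dz":-3.0,"wx":0,"wy":0,"wz":0,"fingers":26},
  {"dx":-1.5,"dy":0,"dz":-3.0,"wx":0,"wy":0,"wz":0,"fingers":26},
  {"dx":-1.5,"dy":0,"dz":-3.0,"wx":0,"wy":0,"wz":0,"fingers":26},
])

```text
time_s: 13.28
eef_pos: [0.5927, 0.0796, 0.1331]
tcp_rot: [2.448, 1.965, 0.008]
wrist_force: [-0.4, 1.1, -0.5]
finger_gap: 0.0263
grip_force: 0.0
```

Run:
```python
from foot import *
for n in("scene","side"): foot(n,(.619,.202))
f=eyes.grab_frame("scene"); save(f,"end")
```

```text
scene 1039 rect [0.6147 0.203 ] 0.1228 0.1187 32.4 circ (0.6149349212646484, 0.2030605673789978) top 81 [0.616 0.205 0.145]
 edges [(51, 33), (46, 32), (49, 33), (44, 30), (53, 28), (46, 32), (52, 31), (47, 32)]
side 889 rect [0.6127 0.2043] 0.1192 0.1241 33.8 circ (0.6121920347213745, 0.20439483225345612) top 65 [0.611 0.205 0.144]
 edges [(54, 34), (52, 36), (46, 31), (48, 35), (53, 33), (48, 32), (51, 34), (46, 32)]
```

View pics/end.png

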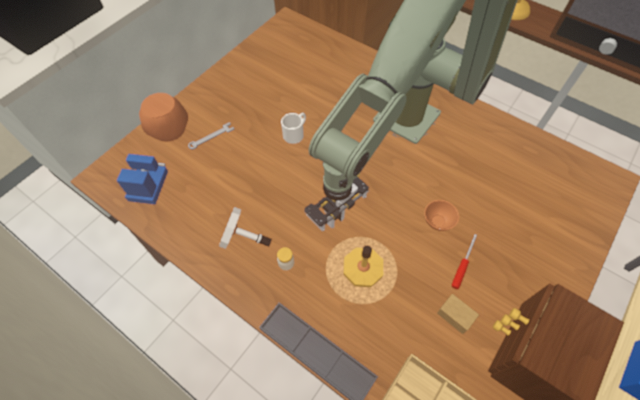

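The lamp stands on the pad at (363,267), about 6 mm off centre, and the arm is clear of it. The gripper hides the candlestick in this view, so I'll check that one in the side view and then hand in.

Run:
```python
from h import *
W=cloud(eyes.grab_frame("side"))[212:248,338:362].reshape(-1,3); q=W[(W[:,2]>.012)&(W[:,2]<.13)]
print(len(q),np.nanpercentile(q,1,axis=0).round(3),np.nanpercentile(q,99,axis=0).round(3))
if len(q)>250 and abs(np.nanmedian(q,axis=0)-[.397,.025,.067]).max()<.01: print("ok, handing in", arm.hand_in())
```

```text
285 [ 0.378 -0.002  0.012] [0.42  0.042 0.12 ]
the job is handed in; nothing more can be done
ok, handing in None
```

The lamp was tipped up onto its foot and then pushed upright to about 6 mm from the pad's centre. The job is handed in, with the arm clear of everything and nothing else on the bench seen to have moved.

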